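# Gauging the inside depth of a turned pot

### The arm

A 6-joint arm with a two-finger parallel gripper is mounted at the origin on the work surface. World frame = base frame: x ahead of the robot, y to its left, z up, the work surface at z = 0. Lengths are in m, angles in degrees, forces in N, time in s.
With the tool pointing down it reaches from about 0.3 to 0.75 m from the base axis. Payload 8.5 kg.
Tool frame: the origin (TCP) lies at the very end of the fingers, on their centre line; the grasp point (between the pads) lies 19 mm behind it (env.hold_point_z is the distance from the TCP to the grasp point, in m); z points along the fingers, y is the line along which they close (so a half turn about z gives the same grasp; the last joint's range is limited). The gripper opens to 85 mm and grips with 20 to 120 N. Pads are 22 mm wide; open, the fingers measure 114 mm over their backs; the gripper's body (76 mm by 85 mm) begins 54 mm behind the grasp point. The pads swing forward as they close: fully open they stand 13 mm farther back than shut.
Start: joints at [-12.336, 21.807, 74.336, -0, 83.858, -12.336], TCP at [0.55, 0, 0.231] pointing down, gripper open.
Joint ranges: [-178.18, 178.18], [-50.72, 133.34], [12.68, 142.11], [-81.47, 261.47], [9.98, 163.14], [-165.26, 165.26]. Speed limits (degrees/s): [136.94, 136.94, 180, 180, 180, 180].

### API

Orientations are given as a 3x3 rotation matrix whose columns are the frame's x, y, z axes.
In Python, from rig import env, optics gives the robot as it stands.
- The arm moves only by the shell command python3 -m jog 'ROWS' [OPENING] [FORCE]. ROWS is JSON, a list of rows, each an object with "linear": the shift along the tool's x, y, z in units of 40 mm (1.0 is 40 mm), a list of three; "roll": the turn about the tool's z in units of 5 degrees (1.0 is 5 degrees). A call has 1 to 12 rows; each row shifts and turns the commanded pose from where the row before left it, along the tool's axes as they then stand; what a row does not reach is not made up. A row lasts 1/12 s, in which the tool goes at most 41.7 mm and 7.16 degrees, less where a joint would pass 70% of its speed; a pose out of reach is approached as far as the arm can. A call is refused whole if a number of a shift passes 1 or a number of a turn 1, either way. A call with a gripper value outside its range is refused whole. OPENING is the opening, from -1 (shut) to 1 (fully open), set as the call begins (- or left out, the last holds). The fingers move at their own pace and stop on an object; FORCE is the grip in N (left out, the last holds). Time passes only in rows, so rows that do not move let the fingers close. It gives the time, the measured TCP pose, the force, the opening and the grip force at its end, in the units of the state.
- env.observe(): the state, without advancing time (a new reading comes with each control period).
- optics.get_image(name): name is "scene" or "side" or "wrist"; returns the picture (384x512x3 uint8, red, green, blue); there is no depth.
- optics.calibration(name): a dict with "fov_y" (degrees; the focal length in pixels is half the picture's height over the tangent of half this angle, whatever the lens; pixels are square), "cx", "cy" (the principal point, pixels), "D" ([k1, k2, p1, p2, k3] as OpenCV has them; the pictures are not rectified), "T" (4x4, takes a point from camera to world coordinates). Camera axes: x right, y down, z forward; pixel columns grow to the right and rows downward; lengths in m; the calibration is good to about 2 mm. A picture is of the moment at which its call begins: read the wrist's pose just before it. calibration takes no time and is no camera call; for the wrist camera it gives the pose at the moment of the call.
- env.close_job(): hands the job in; it is judged then, once.
The state is a dict: "time_s": time; "q": joint angles; "qvel": joint speeds; "joint_efforts": joint torques, N m; "position": TCP position; "tool_rot": TCP orientation; "ft_force": force on the tool from outside, world axes, zero at the start; "wrist_torque": the same for the moment, N m; "grip_width": finger opening in m; "gripper_force": force on a finger pad.
Only numpy, scipy, OpenCV 4.12 (cv2) and the standard library are available. Lean on these libraries where they do the work, as an engineer would, in place of code of your own. Each camera call takes 0.05 s, during which the arm holds its last target. There are 200 camera calls.

### The job

Measure the inside depth of the turned wooden pot on the depth gauge: swing the boom so that the probe hangs over the pot's well, and lower it by its wing knob until the sprung feeler rests on the bottom with light pressure, about 4 N and never a hard push. With it still resting there, turn the wing clockwise as far as it goes to lock the slide, then let go: the probe must stay down, locked and touching the bottom. Leave the things lying about alone.

Things in the scene. Friction and masses are not known exactly. Their poses are not given: they have to be found in the camera images.
- gauge: Depth gauge fixed to the table: dark steel foot plate 280 x 160 x 12 mm (230 mm of it to -x) and a 24 mm column, 167 mm high. Origin: column axis at table height, z up. An aluminium boom (26 mm wide, upper face 149 mm above the table) turns about the column; 150 mm out it carries an upright 12 mm steel slide rod with a wing knob on top and a feeler below.
- boom (a joint): Swing of the boom (rad), -1.1 to 0.4, positive anticlockwise from above; at 0 it points along the gauge's -x. At angle a the probe's axis is at (-0.150 cos a, -0.150 sin a) m in the gauge's frame. It stays where left; about 1 N at the wing swings it.
- quill (a joint): How far the slide is lowered (m): 0 at the top, at most 0.075. Unlocked, a light spring pushes it up with 1.5 to 3.5 N, so it pops up if let go. The feeler's force on the bottom comes on top of this.
- lock (a joint): Turn of the wing knob relative to the boom (rad), 0 to 1.2, growing clockwise from above. Below 0.35 the slide runs free, then a brake bites; past 0.85 it is locked; 1.2 is the stop. Takes about 0.25 N m and stays where left. A gripper that swings the boom by the wing must turn along with it, or it turns the lock.
- wing (a point): Centre of the wing knob, a black upright bar 44 mm long, 14 mm thick, 30 mm high (17 mm below this point to 13 mm above) on top of the slide. x along its length (along the boom at lock 0), y across the 14 mm, z up. 255 mm above the table with the slide at the top; nothing near is higher. Pinch it across the 14 mm from above to swing, lower and turn.
- feeler: Sprung steel feeler below the slide, 8 mm thick with a 10 mm ball tip. Origin: lowest point of the tip, 170 mm straight below the wing's centre when not pressed in; 85 mm above the table with the slide at the top. It gives 5 mm on a spring of 2 N per mm, then it is solid.
- well (a point): Centre of the mouth of the turned wooden pot, at its rim, 72 mm above the table. The pot, 60 mm high and 74 mm across, is fixed on the foot plate 150 mm (+-4) from the column; its round well is about 46 mm wide. The well's flat cork bottom lies 26 to 48 mm below the rim, differing from pot to pot.
- spool_a: Bystander: thread spool 32 mm across, 44 mm high, by the gauge's foot. Origin: centre of its underside.
- spool_b: Bystander: thread spool 32 mm across, 44 mm high, to the left. Origin: centre of its underside.
- spare_pot: Bystander: smaller dark wooden pot, 62 mm across, 42 mm high, loose beside the foot. Not the one to measure. Origin: centre of its underside.
- scissors: Bystander: small scissors lying flat, 140 mm long, 8 mm high, beside the foot. Origin: at the pivot.
- hoop: Bystander: wooden embroidery hoop lying flat, 150 mm across, 10 mm high. Origin: its centre.
- tumbler: Bystander: glass tumbler 84 mm across, 100 mm high. Origin: centre of its underside.
- button_tin: Bystander: round tin 72 mm across, 40 mm high. Origin: centre of its underside.

How it is judged:
By the outcome, as a careful person would: the job done as asked, in the order asked, and still so for the second after the job is handed in, with the robot touching nothing.
It also fails if it takes over 61 s, if anything falls off the work surface, if the arm or the gripper's body presses on something with over 40 N, if the wrist force passes 120 N, or if a joint passes its speed limit or range.

## Working session

There is one attempt and no reset: what is moved stays moved. The work goes in short steps, Python scripts to look and compute and a shell command to move; the robot and the scene stay as the last step left them, time stands still between calls to the robot, and variables do not carry over. Pictures are saved under pics/ and viewed, at most 10 in all, crops included, and the job is handed in when it is done.

```bash
ls; mkdir -p pics; python3 - <<'E'
from rig import env, optics
import cv2,numpy as np
s=env.observe(); print(s['time_s'],s['position'],s['tool_rot'],s['ft_force'],s['grip_width'])
for n in ['scene','side']:
    im=optics.get_image(n); cv2.imwrite(f'pics/{n}0.png',im[:,:,::-1]); c=optics.calibration(n); print(n,c)
E
```

```text
pics
0.0 [5.49700107e-01 8.25250773e-05 2.30706140e-01] [[-1.79582479e-05  9.99998942e-01 -1.45486250e-03]
 [ 9.99999936e-01  1.84772154e-05  3.56699753e-04]
 [ 3.56726257e-04 -1.45485600e-03 -9.99998878e-01]] [-0.36864086 -0.13561339 -0.11256534] 0.08562476155341203
scene {'fov_y': 46.8327071206151, 'cx': 257.57233848846687, 'cy': 195.91398522888485, 'D': array([-0.07998546,  0.        ,  0.        ,  0.        ,  0.        ]), 'T': array([[-0.41354682,  0.54251345, -0.73120324,  1.46730639],
       [ 0.91035162,  0.26001258, -0.32195247,  0.41742538],
       [ 0.0154585 , -0.79879447, -0.60140538,  0.96911425],
       [ 0.        ,  0.        ,  0.        ,  1.        ]])}
side {'fov_y': 53.461350398016265, 'cx': 255.68658863154056, 'cy': 185.81956624676198, 'D': array([-0.07715882,  0.        ,  0.        ,  0.        ,  0.        ]), 'T': array([[-0.91708974, -0.20380704,  0.34265011,  0.08204514],
       [-0.39863114,  0.48233104, -0.78003204,  0.9747419 ],
       [-0.00629476, -0.85195039, -0.52358468,  0.8172404 ],
       [ 0.        ,  0.        ,  0.        ,  1.        ]])}
```

View pics/scene0.png

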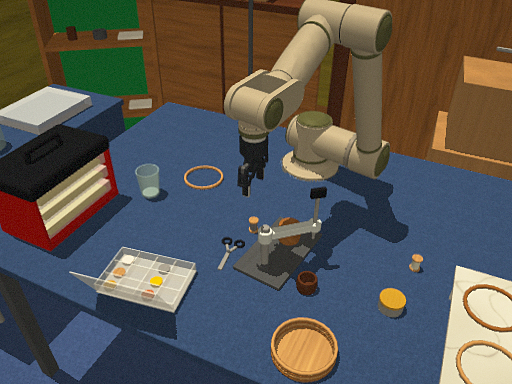

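View pics/side0.png

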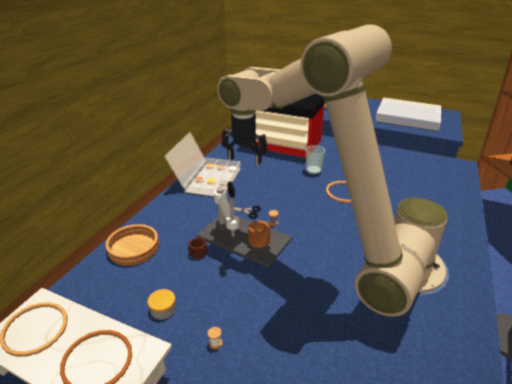

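Scene view: wing near (319,192), column near (266,232), pot near (288,230). Side view: wing near (231,189), pot near (259,233). I'll zoom in on both.

```bash
python3 - <<'E'
import cv2,numpy as np
a=cv2.imread('pics/scene0.png')[175:295,225:345]; b=cv2.imread('pics/side0.png')[165:285,185:305]
r=lambda x:cv2.resize(x,(400,400),interpolation=cv2.INTER_CUBIC)
cv2.imwrite('pics/z0.png',np.hstack([r(a),r(b)]))
E
```

```text
(no output)
```

View pics/z0.png

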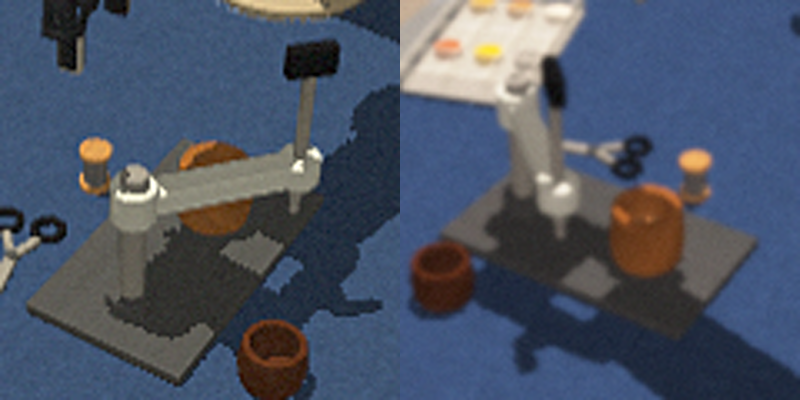

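```bash
cat > h.py <<'E'
import cv2,numpy as np
from rig import env,optics
def ray(c,uv):
    f=192/np.tan(np.radians(c['fov_y']/2)); K=np.array([[f,0,c['cx']],[0,f,c['cy']],[0,0,1]])
    p=cv2.undistortPoints(np.array([[uv]],float),K,np.array(c['D']))[0,0]
    T=np.array(c['T']); return T[:3,3],T[:3,:3]@np.array([p[0],p[1],1])
def plane(c,uv,z):
    o,d=ray(c,uv); return o+d*(z-o[2])/d[2]
def tri(c1,u1,c2,u2):
    o1,d1=ray(c1,u1);o2,d2=ray(c2,u2)
    t=np.linalg.lstsq(np.stack([d1,-d2],1),o2-o1,rcond=None)[0]
    a,b=o1+t[0]*d1,o2+t[1]*d2; return (a+b)/2,np.linalg.norm(a-b)
def proj(c,P):
    f=192/np.tan(np.radians(c['fov_y']/2)); K=np.array([[f,0,c['cx']],[0,f,c['cy']],[0,0,1]])
    M=np.linalg.inv(c['T']); return cv2.projectPoints(np.array(P,float).reshape(-1,1,3),cv2.Rodrigues(M[:3,:3])[0],M[:3,3],K,np.array(c['D']))[0][:,0]
E
python3 - <<'E'
from h import *
np.set_printoptions(precision=4,suppress=True)
S,D=optics.calibration('scene'),optics.calibration('side')
print('wing',tri(S,(318.6,193),D,(231.5,189.6)),plane(S,(318.6,193),.253),plane(D,(231.5,189.6),.253))
print('col',tri(S,(264.9,229),D,(221,188.4)),plane(S,(264.9,229),.167),plane(D,(221,188.4),.167))
print('rim',plane(D,(259.4,226.5),.072))
for c,u in [(S,(233.4,267.1)),(S,(279.6,289.6)),(S,(322,233)),(D,(197.6,235.5)),(D,(270.5,265.5)),(D,(292.1,237))]: print(plane(c,u,.012))
print(optics.calibration('wrist'))
E
```

```text
wing (array([0.5074, 0.1765, 0.25  ]), np.float64(0.0023543942021906164)) [0.5128 0.1785 0.253 ] [0.5053 0.1788 0.253 ]
col (array([0.609 , 0.0615, 0.1602]), np.float64(0.008485821009320023)) [0.6206 0.0685 0.167 ] [0.6044 0.0642 0.167 ]
rim [0.4603 0.0867 0.072 ]
[ 0.6536 -0.0146  0.012 ]
[0.6759 0.1423 0.012 ]
[0.3955 0.1767 0.012 ]
[0.6614 0.1415 0.012 ]
[0.3848 0.1788 0.012 ]
[0.3688 0.0252 0.012 ]
{'fov_y': 70.90537136121773, 'cx': 258.10370450041466, 'cy': 188.11439141870005, 'D': array([-0.0143,  0.    ,  0.    ,  0.    ,  0.    ]), 'T': array([[ 1.    ,  0.0016, -0.0018,  0.5515],
       [ 0.0009, -0.9465, -0.3226,  0.0834],
       [-0.0022,  0.3226, -0.9465,  0.3731],
       [ 0.    ,  0.    ,  0.    ,  1.    ]])}
```

```bash
python3 -m jog '[{"linear":[0,0,-0.8],"roll":0},{"linear":[0,0,-0.8],"roll":0},{"linear":[0,0,-0.8],"roll":0},{"linear":[0,0,-0.8],"roll":0},{"linear":[0.5,0,-0.8],"roll":0},{"linear":[0.5,0,0],"roll":0},{"linear":[0.5,0,0],"roll":0},{"linear":[0.5,0,0],"roll":0},{"linear":[0,0,0],"roll":0},{"linear":[0,0,0],"roll":0}]'; python3 - <<'E'
from h import *
s=env.observe(); c=optics.calibration('wrist'); im=optics.get_image('wrist')[:,:,::-1]
cv2.imwrite('pics/w1.png',im); np.save('w1.npy',c['T']); print(s['position'],c['T'])
E
```

```text
time_s: 0.93
position: [0.5499, 0.0806, 0.391]
tool_rot: [[-0.002, 1.0, -0.001], [1.0, 0.002, -0.0], [-0.0, -0.001, -1.0]]
ft_force: [-0.4, -0.4, -0.9]
grip_width: 0.0856
gripper_force: 0.0
[0.54986939 0.08058385 0.3909954 ] [[ 9.99995484e-01  2.88270203e-03 -8.49239766e-04  5.51424577e-01]
 [ 2.45390933e-03 -9.46400558e-01 -3.22986009e-01  1.63993774e-01]
 [-1.73479341e-03  3.22982467e-01 -9.46403358e-01  5.33229540e-01]
 [ 0.00000000e+00  0.00000000e+00  0.00000000e+00  1.00000000e+00]]
```

View pics/w1.png

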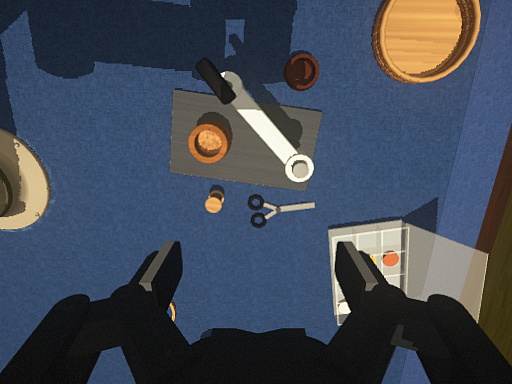

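The wrist view shows the gauge clearly: wing at (214,80), column cap at (299,168), pot mouth at (209,142).

```bash
python3 - <<'E'
from h import *
np.set_printoptions(precision=4,suppress=True)
im=cv2.imread('pics/w1.png'); hsv=cv2.cvtColor(im,cv2.COLOR_BGR2HSV); c=optics.calibration('wrist')
def big(m,x0,y0,x1,y1):
    k=np.zeros_like(m);k[y0:y1,x0:x1]=m[y0:y1,x0:x1]
    return max(cv2.findContours(k,cv2.RETR_EXTERNAL,cv2.CHAIN_APPROX_NONE)[0],key=cv2.contourArea)
w=big((hsv[...,2]<45).astype(np.uint8),185,50,245,110); print('wing',cv2.minAreaRect(w))
p=big(((hsv[...,0]<18)&(hsv[...,1]>110)&(hsv[...,2]>60)).astype(np.uint8),180,115,240,170); e=cv2.fitEllipse(p); print('pot',e)
g=big((hsv[...,1]<60).astype(np.uint8)&(hsv[...,2]>165).astype(np.uint8),280,145,320,190); print('colhub',cv2.fitEllipse(g))
z=cv2.resize(im[45:195,160:330],None,fx=4.5,fy=3.9*4.5/3.9*0.88,interpolation=cv2.INTER_CUBIC);cv2.imwrite('pics/z1.png',z);print(z.shape)
E
```

```text
wing ((214.9400177001953, 80.41999816894531), (51.400001525878906, 17.400001525878906), 53.13010025024414)
pot ((209.10557556152344, 141.2842559814453), (40.72264099121094, 42.958152770996094), 46.43094253540039)
colhub ((295.8398132324219, 164.31825256347656), (25.854841232299805, 42.223506927490234), 138.38951110839844)
(594, 765, 3)
```

View pics/z1.png

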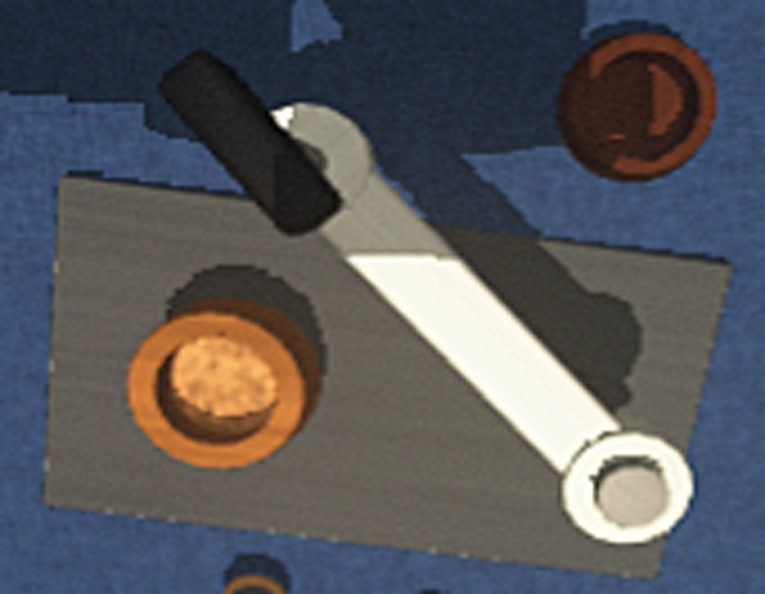

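Zoom: well mouth centre at about px (208.2,143), column cap at about (300.7,170), wing at about (215.2,80.7).

```bash
python3 - <<'E'
from h import *
np.set_printoptions(precision=4,suppress=True)
c=optics.calibration('wrist');S,D=optics.calibration('scene'),optics.calibration('side')
col=plane(c,(300.7,170),.167); w=plane(c,(215.2,80.7),.262); pot=plane(c,(208.2,143),.072)
print(col,w,pot)
for n,p in(('w',w),('pot',pot)):
    d=(p-col)[:2];print(n,np.linalg.norm(d),np.degrees(np.arctan2(d[1],d[0])))
a=plane(c,(200,61),.262);b=plane(c,(229,100),.262);d=(a-b)[:2];print('bar ang',np.degrees(np.arctan2(d[1],d[0])),np.linalg.norm(d))
print('pot by side',plane(D,(259.4,226.5),.072), 'checks',proj(D,[pot,w,col]),proj(S,[w,col]))
print(env.observe()['position'])
E
```

```text
[0.6109 0.0653 0.167 ] [0.5109 0.1771 0.262 ] [0.4655 0.0873 0.072 ]
w 0.15003352078486482 131.7981851073239
pot 0.14704413920465356 171.38285590506712
bar ang 126.77890789620024 0.042690721218997085
pot by side [0.4603 0.0867 0.072 ] checks [[257.8236 226.2106]
 [229.8634 186.1481]
 [219.0668 188.1467]] [[318.6401 189.8276]
 [265.2522 226.5674]]
[0.55   0.0798 0.391 ]
```

```bash
python3 -m jog '[{"linear":[0.6,-0.25,0],"roll":0},{"linear":[0.6,-0.25,0],"roll":0},{"linear":[0.6,-0.25,0],"roll":0},{"linear":[0.63,-0.23,0],"roll":0},{"linear":[0,0,0],"roll":-1},{"linear":[0,0,0],"roll":-1},{"linear":[0,0,0],"roll":-1},{"linear":[0,0,0],"roll":-1},{"linear":[0,0,0],"roll":-1},{"linear":[0,0,0],"roll":-1},{"linear":[0,0,0],"roll":-1},{"linear":[0,0,0],"roll":-1}]'; python3 -m jog '[{"linear":[0,0,0],"roll":-0.36},{"linear":[0,0,0],"roll":0},{"linear":[0,0,0],"roll":0},{"linear":[0,0,0.5],"roll":0},{"linear":[0,0,0.5],"roll":0}]'; python3 - <<'E'
from h import *
im=optics.get_image('wrist')[:,:,::-1]; s=env.observe(); R=np.array(s['tool_rot'])
e=np.array([.511,.177])-s['position'][:2]
print('tool err mm',(R.T@np.array([*e,0]))*1000,'y ang',np.degrees(np.arctan2(R[1,1],R[0,1])))
cv2.imwrite('pics/w2.png',im)
E
```

```text
time_s: 1.98
position: [0.511, 0.1761, 0.3911]
tool_rot: [[-0.645, 0.764, -0.0], [0.764, 0.645, -0.0], [0.0, -0.001, -1.0]]
ft_force: [-0.3, -0.2, -0.6]
grip_width: 0.0858
gripper_force: 0.0
time_s: 2.4
position: [0.5112, 0.1768, 0.3514]
tool_rot: [[-0.665, 0.747, 0.002], [0.747, 0.665, 0.0], [-0.001, 0.002, -1.0]]
ft_force: [0.8, -0.0, -0.9]
grip_width: 0.0856
gripper_force: 0.0
tool err mm [-0.39846159  0.92665608 -0.00580784] y ang 41.69525304767937
```

View pics/w2.png

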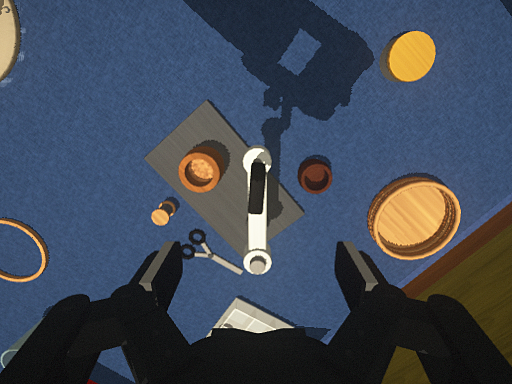

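The wing is aligned and centred between the fingers at about (258,187). Descending and closing.

```bash
python3 -m jog '[{"linear":[0,0,0.5],"roll":0},{"linear":[0,0,0.5],"roll":0},{"linear":[0,0,0.5],"roll":0},{"linear":[0,0,0.5],"roll":0},{"linear":[0,0,0.5],"roll":0},{"linear":[0,0,0.3],"roll":0},{"linear":[0,0,0],"roll":0},{"linear":[0,0,0],"roll":0}]'; python3 -m jog '[{"linear":[0,0,0],"roll":0},{"linear":[0,0,0],"roll":0},{"linear":[0,0,0],"roll":0},{"linear":[0,0,0],"roll":0},{"linear":[0,0,0],"roll":0},{"linear":[0,0,0],"roll":0},{"linear":[0,0,0],"roll":0},{"linear":[0,0,0],"roll":0},{"linear":[0,0,0],"roll":0},{"linear":[0,0,0],"roll":0},{"linear":[0,0,0],"roll":0},{"linear":[0,0,0],"roll":0}]' -1 40
```

```text
time_s: 3.12
position: [0.511, 0.177, 0.2397]
tool_rot: [[-0.666, 0.746, -0.0], [0.746, 0.666, -0.0], [0.0, -0.0, -1.0]]
ft_force: [-0.3, -0.2, -0.1]
grip_width: 0.0855
gripper_force: 0.0
time_s: 4.12
position: [0.5107, 0.1772, 0.2394]
tool_rot: [[-0.666, 0.746, -0.0], [0.746, 0.666, -0.0], [-0.0, -0.0, -1.0]]
ft_force: [-1.2, -1.7, 1.7]
grip_width: 0.0133
gripper_force: 43.5
```

```bash
python3 -m jog '[{"linear":[-0.003,-0.108,0],"roll":-0.33},{"linear":[-0.003,-0.108,0],"roll":-0.33},{"linear":[-0.003,-0.108,0],"roll":-0.33},{"linear":[-0.003,-0.108,0],"roll":-0.33},{"linear":[-0.003,-0.108,0],"roll":-0.33},{"linear":[-0.003,-0.108,0],"roll":-0.33},{"linear":[-0.003,-0.108,0],"roll":-0.33},{"linear":[-0.003,-0.108,0],"roll":-0.33},{"linear":[-0.003,-0.108,0],"roll":-0.33},{"linear":[-0.003,-0.108,0],"roll":-0.33},{"linear":[-0.003,-0.108,0],"roll":-0.33},{"linear":[-0.003,-0.108,0],"roll":-0.33}]'; python3 - <<'E'
from h import *
s=env.observe();d=s['position'][:2]-np.array([.6109,.0653]);R=s['tool_rot'];print(np.linalg.norm(d),np.degrees(np.arctan2(d[1],d[0])),np.degrees(np.arctan2(R[1][0],R[0][0])),s['wrist_torque'])
E
```

```text
time_s: 5.12
position: [0.4787, 0.1368, 0.2392]
tool_rot: [[-0.881, 0.474, -0.001], [0.474, 0.881, 0.001], [0.002, 0.001, -1.0]]
ft_force: [-3.2, 3.0, 1.9]
grip_width: 0.0133
gripper_force: 42.2
0.15034056838352416 151.59699248780026 151.7245173086143 [ 0.49208912  0.55177839 -0.02003315]
```

```bash
python3 -m jog '[{"linear":[-0.001,-0.108,0],"roll":-0.33},{"linear":[-0.001,-0.108,0],"roll":-0.33},{"linear":[-0.001,-0.108,0],"roll":-0.33},{"linear":[-0.001,-0.108,0],"roll":-0.33},{"linear":[-0.001,-0.108,0],"roll":-0.33},{"linear":[-0.001,-0.108,0],"roll":-0.33},{"linear":[-0.001,-0.108,0],"roll":-0.33},{"linear":[-0.001,-0.108,0],"roll":-0.33},{"linear":[-0.001,-0.108,0],"roll":-0.33},{"linear":[-0.001,-0.108,0],"roll":-0.33},{"linear":[-0.001,-0.108,0],"roll":-0.33},{"linear":[-0.001,-0.108,0],"roll":-0.33}]';python3 -m jog '[{"linear":[0,0,0],"roll":0},{"linear":[0,0,0],"roll":0},{"linear":[0,0,0],"roll":0},{"linear":[0,0,0],"roll":0}]'; python3 - <<'E'
from h import *
s=env.observe();d=s['position'][:2]-np.array([.6109,.0653]);R=s['tool_rot'];print(np.linalg.norm(d),np.degrees(np.arctan2(d[1],d[0])),np.degrees(np.arctan2(R[1][0],R[0][0])),s['wrist_torque'])
ims=[]
for n in('scene','side'):
    im=optics.get_image(n)[:,:,::-1]; c=optics.calibration(n)
    u,v=proj(c,[[.4626,.0875,.1]])[0].astype(int); ims.append(cv2.resize(im[v-55:v+45,u-50:u+50],(400,400),interpolation=cv2.INTER_CUBIC))
cv2.imwrite('pics/z3.png',np.hstack(ims))
E
```

```text
time_s: 6.12
position: [0.4621, 0.0877, 0.2392]
tool_rot: [[-0.989, 0.147, -0.001], [0.147, 0.989, 0.001], [0.002, 0.001, -1.0]]
ft_force: [-3.0, 1.3, 2.8]
grip_width: 0.0137
gripper_force: 40.8
time_s: 6.45
position: [0.4622, 0.0877, 0.2391]
tool_rot: [[-0.989, 0.15, -0.002], [0.15, 0.989, 0.0], [0.002, -0.0, -1.0]]
ft_force: [-5.2, 0.4, 2.8]
grip_width: 0.0131
gripper_force: 40.8
0.15038850735706014 171.43519648575312 171.3707869027449 [0.08114332 0.92649532 0.0982937 ]
```

View pics/z3.png

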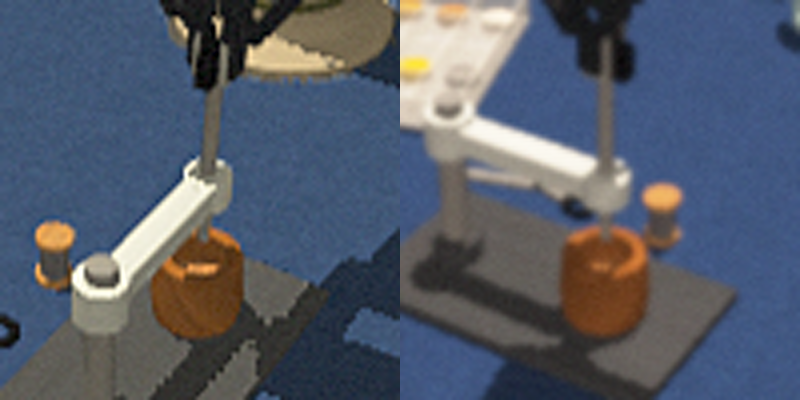

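The probe hangs over the pot mouth in both views. I'll lower it 34 mm, which stops short of the shallowest possible bottom.

```bash
python3 -m jog '[{"linear":[0.01,0,0.05],"roll":0},{"linear":[0,0,0.1],"roll":0},{"linear":[0,0,0.1],"roll":0},{"linear":[0,0,0.1],"roll":0},{"linear":[0,0,0.1],"roll":0},{"linear":[0,0,0.1],"roll":0},{"linear":[0,0,0.1],"roll":0},{"linear":[0,0,0.1],"roll":0},{"linear":[0,0,0.1],"roll":0},{"linear":[0,0,0],"roll":0},{"linear":[0,0,0],"roll":0},{"linear":[0,0,0],"roll":0}]'; python3 -m jog '[{"linear":[0,0,0.025],"roll":0},{"linear":[0,0,0.025],"roll":0},{"linear":[0,0,0],"roll":0},{"linear":[0,0,0],"roll":0}]'
```

```text
time_s: 7.55
position: [0.4622, 0.0876, 0.2053]
tool_rot: [[-0.989, 0.15, -0.001], [0.15, 0.989, 0.0], [0.001, 0.0, -1.0]]
ft_force: [-4.8, 2.3, 2.4]
grip_width: 0.0131
gripper_force: 40.8
time_s: 7.88
position: [0.4622, 0.0876, 0.2033]
tool_rot: [[-0.989, 0.15, -0.0], [0.15, 0.989, 0.0], [0.0, 0.0, -1.0]]
ft_force: [-4.6, 0.7, 1.9]
grip_width: 0.013
gripper_force: 40.8
```

```bash
f(){ grep -E 'time|pos|ft'; }; python3 -m jog '[{"linear":[0,0,0.025],"roll":0},{"linear":[0,0,0.025],"roll":0},{"linear":[0,0,0],"roll":0},{"linear":[0,0,0],"roll":0}]'|f;  python3 -m jog '[{"linear":[0,0,0.025],"roll":0},{"linear":[0,0,0.025],"roll":0},{"linear":[0,0,0],"roll":0},{"linear":[0,0,0],"roll":0}]'|f
```

```text
time_s: 8.22
position: [0.4622, 0.0876, 0.2013]
ft_force: [-3.7, 2.3, 1.9]
time_s: 8.55
position: [0.4622, 0.0876, 0.1993]
ft_force: [-5.4, 2.1, 2.3]
```

```bash
python3 -m jog '[{"linear":[0,0,0.025],"roll":0},{"linear":[0,0,0.025],"roll":0},{"linear":[0,0,0],"roll":0},{"linear":[0,0,0],"roll":0}]'|grep -E 'pos|ft'
```

```text
position: [0.4622, 0.0876, 0.1975]
ft_force: [-4.6, 1.5, 3.7]
```

```bash
python3 -m jog '[{"linear":[0,0,0.025],"roll":0},{"linear":[0,0,0],"roll":0},{"linear":[0,0,0],"roll":0}]'|grep -E 'pos|ft'
```

```text
position: [0.4622, 0.0876, 0.1966]
ft_force: [-5.9, 1.6, 4.4]
```

```bash
python3 -m jog '[{"linear":[0,0,0.025],"roll":0},{"linear":[0,0,0],"roll":0},{"linear":[0,0,0],"roll":0}]'|grep -E 'pos|ft'
```

```text
position: [0.4622, 0.0876, 0.1958]
ft_force: [-5.8, 2.5, 6.0]
```

```bash
for i in 1 2 3 4 5; do python3 -m jog '[{"linear":[0,0,0],"roll":0}]'|grep -E 'pos|ft'; done
```

```text
position: [0.4622, 0.0876, 0.1958]
ft_force: [-5.8, 2.0, 6.9]
position: [0.4622, 0.0876, 0.1958]
ft_force: [-6.2, 1.2, 6.6]
position: [0.4622, 0.0876, 0.1958]
ft_force: [-6.0, 2.0, 6.8]
position: [0.4622, 0.0876, 0.1958]
ft_force: [-6.1, 2.0, 6.3]
position: [0.4622, 0.0876, 0.1958]
ft_force: [-6.5, 1.7, 5.9]
```

Contact force is about 4.3 N above the baseline. Now locking, clockwise (+roll).

```bash
python3 -m jog '[{"linear":[0,0,0],"roll":0.5},{"linear":[0,0,0],"roll":0.5},{"linear":[0,0,0],"roll":0.5},{"linear":[0,0,0],"roll":0.5},{"linear":[0,0,0],"roll":0.5},{"linear":[0,0,0],"roll":0.5},{"linear":[0,0,0],"roll":0.5},{"linear":[0,0,0],"roll":0.5},{"linear":[0,0,0],"roll":0.5},{"linear":[0,0,0],"roll":0.5},{"linear":[0,0,0],"roll":0},{"linear":[0,0,0],"roll":0}]'; python3 -c "
from rig import env;print(env.observe()['wrist_torque'],env.observe()['q'])"
```

```text
time_s: 10.8
position: [0.4621, 0.0874, 0.1958]
tool_rot: [[-0.833, 0.554, -0.0], [0.554, 0.833, -0.0], [-0.0, -0.0, -1.0]]
ft_force: [-7.7, 0.1, 6.8]
grip_width: 0.0138
gripper_force: 41.8
[ 0.04486076  1.22321369 -0.10866239] [-3.74852040e+00  1.57071964e+01  8.99411267e+01 -2.77454426e-02
  7.43575839e+01 -6.01145033e+01]
```

```bash
python3 -m jog '[{"linear":[0,0,0],"roll":0.6},{"linear":[0,0,0],"roll":0.6},{"linear":[0,0,0],"roll":0.6},{"linear":[0,0,0],"roll":0.6},{"linear":[0,0,0],"roll":0.6},{"linear":[0,0,0],"roll":0.6},{"linear":[0,0,0],"roll":0.6},{"linear":[0,0,0],"roll":0.6},{"linear":[0,0,0],"roll":0.6},{"linear":[0,0,0],"roll":0.6},{"linear":[0,0,0],"roll":0.6},{"linear":[0,0,0],"roll":0}]'; python3 -c "
from rig import env;print(env.observe()['wrist_torque'])"
```

```text
time_s: 11.8
position: [0.4615, 0.0872, 0.1958]
tool_rot: [[-0.395, 0.919, -0.002], [0.919, 0.395, -0.001], [-0.0, -0.002, -1.0]]
ft_force: [-10.3, -1.4, 7.5]
grip_width: 0.0135
gripper_force: 41.8
[-0.169511    1.62550766 -0.09893957]
```

```bash
python3 -m jog '[{"linear":[0,0,0],"roll":0.4},{"linear":[0,0,0],"roll":0.4},{"linear":[0,0,0],"roll":0.4},{"linear":[0,0,0],"roll":0.4},{"linear":[0,0,0],"roll":0.4},{"linear":[0,0,0],"roll":0.2},{"linear":[0,0,0],"roll":0},{"linear":[0,0,0],"roll":0}]'; python3 -c "
from rig import env;print(env.observe()['wrist_torque'])"
```

```text
time_s: 12.47
position: [0.4614, 0.0874, 0.1957]
tool_rot: [[-0.215, 0.977, -0.002], [0.977, 0.215, -0.001], [-0.0, -0.002, -1.0]]
ft_force: [-10.0, 0.1, 8.7]
grip_width: 0.0134
gripper_force: 41.7
[0.01673537 1.7398714  0.11137303]
```

```bash
for i in 1 2; do python3 -m jog '[{"linear":[0,0,0],"roll":0.2},{"linear":[0,0,0],"roll":0.2},{"linear":[0,0,0],"roll":0},{"linear":[0,0,0],"roll":0},{"linear":[0,0,0],"roll":0}]' | grep -E 'rot|ft|pos'; python3 -c "
from rig import env;print(env.observe()['wrist_torque'])"; done
```

```text
position: [0.4614, 0.088, 0.1958]
tool_rot: [[-0.182, 0.983, -0.002], [0.983, 0.182, 0.0], [0.001, -0.001, -1.0]]
ft_force: [-10.3, 3.3, 8.2]
[0.50239962 1.64419208 0.71383877]
position: [0.4615, 0.0884, 0.1958]
tool_rot: [[-0.149, 0.989, -0.001], [0.989, 0.149, 0.001], [0.001, -0.001, -1.0]]
ft_force: [-9.0, 6.1, 8.3]
[0.98313347 1.4853364  1.10132191]
```

The stop is reached: torque climbed to 1.1 N·m. I'll relax the twist slightly, then release and retreat upward.

```bash
python3 -m jog '[{"linear":[0,0,0],"roll":-0.2},{"linear":[0,0,0],"roll":-0.2},{"linear":[0,0,0],"roll":0},{"linear":[0,0,0],"roll":0}]'; python3 -c "
from rig import env;print(env.observe()['wrist_torque'])"; python3 -m jog '[{"linear":[0,0,0],"roll":0},{"linear":[0,0,0],"roll":0},{"linear":[0,0,0],"roll":0},{"linear":[0,0,0],"roll":0},{"linear":[0,0,0],"roll":0},{"linear":[0,0,0],"roll":0},{"linear":[0,0,0],"roll":0},{"linear":[0,0,0],"roll":0},{"linear":[0,0,0],"roll":0},{"linear":[0,0,0],"roll":0},{"linear":[0,0,0],"roll":0},{"linear":[0,0,0],"roll":0}]' 1; python3 -m jog '[{"linear":[0,0,-0.3],"roll":0},{"linear":[0,0,-0.5],"roll":0},{"linear":[0,0,-0.6],"roll":0},{"linear":[0,0,-0.6],"roll":0},{"linear":[0,0,-0.6],"roll":0},{"linear":[0,0,-0.6],"roll":0},{"linear":[0,0,-0.6],"roll":0},{"linear":[0,0,-0.3],"roll":0},{"linear":[0,0,0],"roll":0},{"linear":[0,0,0],"roll":0}]'; python3 - <<'E'
from h import *
ims=[]
for n in('scene','side'):
    im=optics.get_image(n)[:,:,::-1]; c=optics.calibration(n)
    u,v=proj(c,[[.4626,.0875,.12]])[0].astype(int); ims.append(cv2.resize(im[v-60:v+40,u-50:u+50],(400,400),interpolation=cv2.INTER_CUBIC))
cv2.imwrite('pics/z4.png',np.hstack(ims)); cv2.imwrite('pics/w4.png',optics.get_image('wrist')[:,:,::-1])
E
```

```text
time_s: 13.63
position: [0.4615, 0.0883, 0.1958]
tool_rot: [[-0.182, 0.983, -0.001], [0.983, 0.182, 0.001], [0.002, -0.001, -1.0]]
ft_force: [-10.3, 6.3, 7.7]
grip_width: 0.0135
gripper_force: 42.3
[0.89605802 1.49588773 0.53029459]
time_s: 14.63
position: [0.4623, 0.0875, 0.1953]
tool_rot: [[-0.181, 0.984, -0.0], [0.984, 0.181, 0.0], [0.0, -0.0, -1.0]]
ft_force: [-0.1, 0.1, 0.3]
grip_width: 0.0855
gripper_force: 0.0
time_s: 15.47
position: [0.4623, 0.0875, 0.359]
tool_rot: [[-0.181, 0.984, 0.0], [0.984, 0.181, -0.0], [-0.0, 0.0, -1.0]]
ft_force: [-0.7, -0.8, -0.3]
grip_width: 0.0853
gripper_force: 0.0
```

View pics/z4.png

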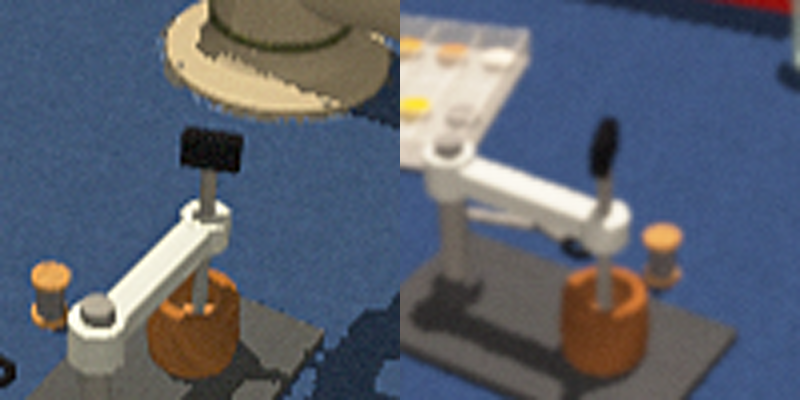

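View pics/w4.png

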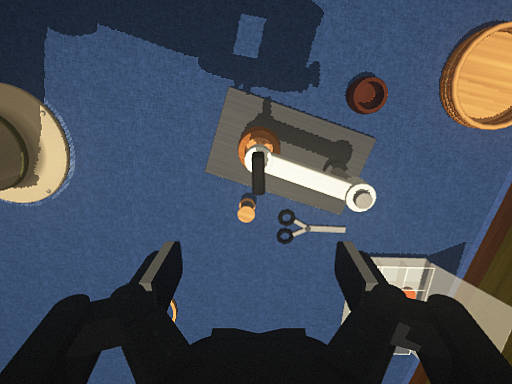

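Both fixed views show the probe still down inside the pot. In the wrist view the wing at (258,172) is turned about 70° from the boom. I'll check the wing height and hand in.

```bash
python3 - <<'E'
from h import *
c={n:optics.calibration(n) for n in('scene','side')}
o={n:proj(c[n],[[.4626,.0875,.12]])[0].astype(int)-[50,60] for n in c}
p,e=tri(c['scene'],o['scene']+np.array([211,150])/4,c['side'],o['side']+np.array([205,148])/4);print(p,e,'expected z ~',.1958+.019)
if p[2]<.225: print(env.close_job())
E
```

```text
[0.46008361 0.089105   0.20638403] 0.0016950498423196237 expected z ~ 0.2148
the job is handed in; nothing more can be done
None
```

The job is handed in: the probe is down in the pot, the feeler was resting on the bottom at about 4.3 N when I turned the wing clockwise to its stop, and it was still down after I let go. I touched nothing but the wing, and robot time was about 16 s.

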